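# Load and set the revolving display stand

### The arm

A 6-joint arm with a two-finger parallel gripper is mounted at the origin on the work surface. World frame = base frame: x ahead of the robot, y to its left, z up, the work surface at z = 0. Lengths are in mm, angles in rad, forces in N, time in s.
With the tool pointing down it reaches from about 350 to 975 mm from the base axis. Payload 7.1 kg.
Tool frame: the origin (TCP) lies midway between the tips of the shut fingers; the grasp point (between the pads) lies 19 mm behind it; z points along the fingers, y is the line along which they close (so a half turn about z gives the same grasp; the last joint's range is limited). The gripper opens to 88 mm and grips with 3 to 60 N. Pads are 20 mm wide; open, the fingers measure 115 mm over their backs; the gripper's body (75 mm by 178 mm) begins 61 mm behind the grasp point.
Start: joints at [-1.217, 0.423, 1.63, -0, 1.089, -0.019], TCP at [227.657, -582.046, 222.675] pointing down, gripper open.
Joint ranges: [-3, 3], [-0.9, 2.11], [0.09, 2.58], [-1.31, 4.45], [0.11, 2.69], [-2.54, 2.54]. Speed limits (rad/s): [2.39, 2.39, 3.01, 3.14, 3.14, 3.14].

### API

Orientations are given as a rotation vector (axis times angle).
In Python, from workcell import ctrl gives the robot as it stands. The module is installed in compiled form; this text tells all that it offers.
- The arm moves only by the tool servo_tool, never from a script. Its argument "increments" is a list of rows, each a list of 7 numbers: the shift along the world's x, y, z in cm, then the turn, a rotation vector about the world's x, y, z in degrees, then the opening, from -1 (shut) to 1 (fully open). A call has 1 to 20 rows; each row is the pose to reach, as a shift and turn from the pose commanded when the call began; what a row does not reach only later rows make up. A row lasts 1/12 s, in which the tool goes at most 41.7 mm and 7.16 degrees, less where a joint would pass 70% of its speed; a pose out of reach is approached as far as the arm can. A call with a gripper value outside its range is refused whole. The fingers move at their own pace and stop on an object; the grip force is fixed at half the most. Time passes only in rows, so rows that repeat a pose let the fingers close. It gives the time, the measured TCP pose, the force, the opening and the grip force at its end, in the units of the state.
- ctrl.get_obs(): the state, without advancing time (a new reading comes with each control period).
- ctrl.get_image(name): name is "scene" or "top"; returns a dict with "image" (420x560x3 uint8, red, green, blue), "fx", "fy", "cx", "cy" (pixels), "extrinsics" (4x4, takes a point from camera to world coordinates). Camera axes: x right, y up, looking along -z (the intrinsics and any distortion apply to the point x, -y, -z); pixel columns grow to the right and rows downward; lengths in mm; the calibration is good to about 2 mm. A picture is of the moment at which its call begins. There is no depth.
- ctrl.close_job(): hands the job in; it is judged then, once.
The state is a dict: "t": time; "qpos": joint angles; "qvel": joint speeds; "joint_torque": joint torques, N m; "ee_pos": TCP position; "orientation": TCP orientation; "ft_force": force on the tool from outside, world axes, zero at the start; "moment": the same for the moment, N m; "width": finger opening in mm; "grasp_force": force on a finger pad.
Only numpy, scipy, OpenCV 4.12 (cv2) and the standard library are available. Lean on these libraries where they do the work, as an engineer would, in place of code of your own. Each camera call takes 0.05 s, during which the arm holds its last target. There are 200 camera calls.

### The job

Set up the revolving display stand for the day: first pull up the red spring plunger, turn the disc and let the plunger snap into the hole with the blue ring (loading position). There, press every display piece on the table (slate tiles on oak feet, the copper brooch, the thimble stand; three to five of them) upright and fully home into a cutout of its foot's shape, then pull the plunger again, turn the disc to the hole with the yellow ring and let it snap fully in, with all pieces still home. Leave the mug, the honey jar and the candlestick that stand among them where they are.

Things in the scene. Friction and masses are not known exactly. Their poses are not given: they have to be found in the camera images.
- plunger (a joint): lift of the spring plunger (m): 0 snapped fully into a hole, about 0.012 the pin rests on the plate between holes, 0.018 end of travel. The spring pushes it down with 6 N at 0 and 300 N/m more as it rises. The disc turns freely only with the pin lifted more than 12 mm (pull about 15 mm)
- carousel (a joint): angle of the turning disc about the stand's vertical axis in rad, positive anticlockwise seen from above, 0 in the middle hole, the outer holes at -1.05 and +1.05, stops at -1.25 and +1.25. Turns easily (about 0.05 N m) when the plunger is lifted, is locked when it is snapped in
- plunger_knob (a point): red cylindrical plunger knob, 32 mm across, 30 mm tall, at the rim of the turning disc, 130 mm from its axis. Point: knob centre, 79 mm above the table when snapped in. It spins freely on its own axis, so the hand need not turn as it is carried round. Below it a 22 mm housing (top at 58 mm). The 14 mm round-tipped pin hangs straight below; let go within 4 mm of a hole it slips in
- stand: fixed round grey base, 310 mm across, 22 mm thick. Origin: centre of the underside, on the disc's axis. Three 16 mm plunger holes on a circle of radius 130 mm: the middle one (no ring) at its -x, the others 1.05 rad to either side. On it turns a wooden disc 244 mm across (top at 32 mm, cutout walls to 48 mm, brass hub 60 mm across to 62 mm) with the plunger and the cutouts
- blue_ring: flat blue enamel ring, 42 mm across, round the plunger hole of the loading position; origin: the hole's centre at the base's upper face, 22 mm above the table. On one side of the middle hole; the side varies
- yellow_ring: flat yellow enamel ring, 42 mm across, round the plunger hole of the selling position; origin: the hole's centre, as with the blue one. On the other side of the middle hole
- slot_a (a point): rectangular cutout 62 x 36 mm, 16 mm deep, in the turning disc, for the oak foot of any one slate tile. Point: centre of its floor (a seated piece has its origin here); x along the 62 mm length, y towards the disc's axis, z up. Sprung steel beads in the outer and inner walls stand 4 mm in and stop the foot about 8 mm up until it is pressed down with 8 to 12 N; then they grip it.
- slot_b (a point): rectangular cutout 62 x 36 mm, 16 mm deep, in the turning disc, for the oak foot of any one slate tile. Point: centre of its floor (a seated piece has its origin here); x along the 62 mm length, y towards the disc's axis, z up. Sprung steel beads in the outer and inner walls stand 4 mm in and stop the foot about 8 mm up until it is pressed down with 8 to 12 N; then they grip it.
- slot_c (a point): rectangular cutout 62 x 36 mm, 16 mm deep, in the turning disc, for the oak foot of any one slate tile. Point: centre of its floor (a seated piece has its origin here); x along the 62 mm length, y towards the disc's axis, z up. Sprung steel beads in the outer and inner walls stand 4 mm in and stop the foot about 8 mm up until it is pressed down with 8 to 12 N; then they grip it.
- cut_square (a point): square cutout 48 x 48 mm, 16 mm deep, in the turning disc, for the square foot of the thimble stand. Point: centre of its floor (a seated piece has its origin here); x along the rim, y towards the disc's axis, z up. Sprung steel beads in the outer and inner walls stand 4 mm in and stop the foot about 8 mm up until it is pressed down with 8 to 12 N; then they grip it.
- cut_round (a point): round (eight-sided) cutout 52 mm across, 16 mm deep, in the turning disc, for the round foot of the copper brooch. Point: centre of its floor (a seated piece has its origin here); x along the rim, y towards the disc's axis, z up. Sprung steel beads in the outer and inner walls stand 4 mm in and stop the foot about 8 mm up until it is pressed down with 8 to 12 N; then they grip it.
- tile_red: display piece: slate slab 56 x 10 x 66 mm upright on a rectangular oak foot 58 x 32 x 18 mm (lowest 4 mm stepped in 2.5 mm all round), 82 mm tall, 0.2 kg; a red flower on both faces. Origin: centre of the underside; x along the 58 mm, y through the 10 mm thickness (pinch the slab along y), z up. Fits slot_a, slot_b or slot_c, either way round. May be absent.
- tile_green: display piece: slate slab 56 x 10 x 66 mm upright on a rectangular oak foot 58 x 32 x 18 mm (lowest 4 mm stepped in 2.5 mm all round), 82 mm tall, 0.2 kg; green zigzag bars on both faces. Origin: centre of the underside; x along the 58 mm, y through the 10 mm thickness (pinch the slab along y), z up. Fits slot_a, slot_b or slot_c, either way round. May be absent.
- tile_white: display piece: slate slab 56 x 10 x 66 mm upright on a rectangular oak foot 58 x 32 x 18 mm (lowest 4 mm stepped in 2.5 mm all round), 82 mm tall, 0.2 kg; white rings on both faces. Origin: centre of the underside; x along the 58 mm, y through the 10 mm thickness (pinch the slab along y), z up. Fits slot_a, slot_b or slot_c, either way round. May be absent.
- brooch: display piece: round copper brooch (disc 52 mm across, 10 mm thick, on edge, centre 56 mm up) on a round walnut foot 48 mm across, 18 mm high (lowest 4 mm 43 mm across), 82 mm tall, 0.2 kg. Origin: centre of the underside; y through the disc's 10 mm thickness (pinch along y), z up. Fits cut_round at any turn. May be absent
- thimble_stand: display piece: walnut thimble stand, an upright column 22 mm across (z 18 to 70 mm; pinch it here) with a steel thimble on top (to 91 mm), on a square foot 44 x 44 x 18 mm (lowest 4 mm stepped in by 2.5 mm), 0.2 kg. Origin: centre of the underside; x and y along the foot's sides, z up. Fits cut_square at any quarter turn. May be absent
- mug: bystander, not part of the job: pottery mug with blue glaze, 68 mm across, 85 mm tall, standing among the pieces; origin: centre of the underside
- honey_jar: bystander, not part of the job: amber jar 60 mm across, 90 mm tall; origin: centre of the underside
- candlestick: bystander, not part of the job: brass candlestick 64 mm across, 100 mm tall; origin: centre of the underside

How it is judged (in metres and radians):
On the way, in this order (a step that is already met when the one before it is completed fails the run):
1. the plunger is snapped into the blue-ringed hole (horizontal distance between plunger_knob and blue_ring below 0.006 m and value of joint plunger below 0.003 m), for 0.2 s.
2. every display piece is fully home in a cutout of its shape while the plunger is in the blue-ringed hole (all of step 1 and ((horizontal distance between tile_red and slot_a below 0.005 m and z of tile_red in the frame of slot_a between -0.004 and 0.0035 m and angle between tile_red's own z axis and vertical below 0.08 rad) or (horizontal distance between tile_red and slot_b below 0.005 m and z of tile_red in the frame of slot_b between -0.004 and 0.0035 m and angle between tile_red's own z axis and vertical below 0.08 rad) or (horizontal distance between tile_red and slot_c below 0.005 m and z of tile_red in the frame of slot_c between -0.004 and 0.0035 m and angle between tile_red's own z axis and vertical below 0.08 rad)) and ((horizontal distance between tile_green and slot_a below 0.005 m and z of tile_green in the frame of slot_a between -0.004 and 0.0035 m and angle between tile_green's own z axis and vertical below 0.08 rad) or (horizontal distance between tile_green and slot_b below 0.005 m and z of tile_green in the frame of slot_b between -0.004 and 0.0035 m and angle between tile_green's own z axis and vertical below 0.08 rad) or (horizontal distance between tile_green and slot_c below 0.005 m and z of tile_green in the frame of slot_c between -0.004 and 0.0035 m and angle between tile_green's own z axis and vertical below 0.08 rad)) and ((horizontal distance between tile_white and slot_a below 0.005 m and z of tile_white in the frame of slot_a between -0.004 and 0.0035 m and angle between tile_white's own z axis and vertical below 0.08 rad) or (horizontal distance between tile_white and slot_b below 0.005 m and z of tile_white in the frame of slot_b between -0.004 and 0.0035 m and angle between tile_white's own z axis and vertical below 0.08 rad) or (horizontal distance between tile_white and slot_c below 0.005 m and z of tile_white in the frame of slot_c between -0.004 and 0.0035 m and angle between tile_white's own z axis and vertical below 0.08 rad)) and horizontal distance between brooch and cut_round below 0.005 m and z of brooch in the frame of cut_round between -0.004 and 0.0035 m and angle between each of brooch, thimble_stand's own z axis and vertical below 0.08 rad and horizontal distance between thimble_stand and cut_square below 0.005 m and z of thimble_stand in the frame of cut_square between -0.004 and 0.0035 m), for 0.2 s.
3. the plunger is snapped into the yellow-ringed hole (horizontal distance between plunger_knob and yellow_ring below 0.006 m and value of joint plunger below 0.003 m), for 0.2 s.
At the end, for the whole second after the job is handed in: Plunger snapped into the yellow-ringed hole (knob within 6 mm of the ring centre in plan, lift under 3 mm), disc still; every piece present upright (0.08 rad), still and home in a cutout of its shape (centre within 5 mm, underside within 3.5 mm of the floor) (all of step 3 and ((horizontal distance between tile_red and slot_a below 0.005 m and z of tile_red in the frame of slot_a between -0.004 and 0.0035 m and angle between tile_red's own z axis and vertical below 0.08 rad) or (horizontal distance between tile_red and slot_b below 0.005 m and z of tile_red in the frame of slot_b between -0.004 and 0.0035 m and angle between tile_red's own z axis and vertical below 0.08 rad) or (horizontal distance between tile_red and slot_c below 0.005 m and z of tile_red in the frame of slot_c between -0.004 and 0.0035 m and angle between tile_red's own z axis and vertical below 0.08 rad)) and ((horizontal distance between tile_green and slot_a below 0.005 m and z of tile_green in the frame of slot_a between -0.004 and 0.0035 m and angle between tile_green's own z axis and vertical below 0.08 rad) or (horizontal distance between tile_green and slot_b below 0.005 m and z of tile_green in the frame of slot_b between -0.004 and 0.0035 m and angle between tile_green's own z axis and vertical below 0.08 rad) or (horizontal distance between tile_green and slot_c below 0.005 m and z of tile_green in the frame of slot_c between -0.004 and 0.0035 m and angle between tile_green's own z axis and vertical below 0.08 rad)) and ((horizontal distance between tile_white and slot_a below 0.005 m and z of tile_white in the frame of slot_a between -0.004 and 0.0035 m and angle between tile_white's own z axis and vertical below 0.08 rad) or (horizontal distance between tile_white and slot_b below 0.005 m and z of tile_white in the frame of slot_b between -0.004 and 0.0035 m and angle between tile_white's own z axis and vertical below 0.08 rad) or (horizontal distance between tile_white and slot_c below 0.005 m and z of tile_white in the frame of slot_c between -0.004 and 0.0035 m and angle between tile_white's own z axis and vertical below 0.08 rad)) and horizontal distance between brooch and cut_round below 0.005 m and z of brooch in the frame of cut_round between -0.004 and 0.0035 m and angle between each of brooch, thimble_stand's own z axis and vertical below 0.08 rad and horizontal distance between thimble_stand and cut_square below 0.005 m and z of thimble_stand in the frame of cut_square between -0.004 and 0.0035 m and linear speed of each of tile_red, tile_green, tile_white, brooch, thimble_stand below 0.03 m/s and velocity of joint carousel between -0.05 and 0.05 rad/s); the robot touches nothing.
It fails at once if a bystander (mug, honey jar, candlestick) is moved more than 50 mm or tipped over (distance of any of mug, honey_jar, candlestick from where it was at the start of the episode above 0.05 m or angle between any of mug, honey_jar, candlestick's own z axis and vertical above 0.6 rad).
Of tile_red, tile_green, tile_white, brooch, thimble_stand only 3 to 5 are there at a start; the rules pass over those that are not, and their reading is None.
At some moment in a run one of tile_red, tile_green, tile_white, brooch, thimble_stand may be knocked a few centimetres aside while the robot is not near it.
It also fails if it takes over 210 s, if anything falls off the work surface, if the arm or the gripper's body presses on something with over 40 N, if the wrist force passes 120 N, or if a joint passes its speed limit or range.

## Working session

There is one attempt and no reset: what is moved stays moved. The work goes in short steps, Python scripts to look and compute and a tool call to move; the robot and the scene stay as the last step left them, time stands still between calls to the robot, and variables do not carry over. Pictures are saved under pics/ and viewed, at most 14 in all, crops included, and the job is handed in when it is done.

Besides the shell and the picture viewer there is one more tool, called after "Emit:" as name(argument=value, ...), one argument or row to a line, values as JSON. servo_tool: Moves the arm, as the interface text tells. Its arguments: {"type":"object","properties":{"increments":{"type":"array","items":{"type":"array","items":{"type":"number"}}}},"required":["increments"]}

```bash
mkdir -p pics; cat > h.py <<'E'
from workcell import ctrl
import numpy as np, cv2
def shot(name,fn=None):
    d=ctrl.get_image(name)
    if fn: cv2.imwrite('pics/'+fn,cv2.cvtColor(d['image'],cv2.COLOR_RGB2BGR))
    return d
def ray(d,u,v):
    E=np.array(d['extrinsics']); c=np.array([(u-d['cx'])/d['fx'],-(v-d['cy'])/d['fy'],-1.])
    return E[:3,3],E[:3,:3]@c
def onz(d,u,v,z):
    o,r=ray(d,u,v); return o+r*(z-o[2])/r[2]
def proj(d,p):
    E=np.array(d['extrinsics']); q=E[:3,:3].T@(np.array(p,float)-E[:3,3])
    return d['cx']+d['fx']*q[0]/-q[2], d['cy']-d['fy']*q[1]/-q[2]
E
python3 - <<'E'
from h import *
for n in('top','scene'):
    d=shot(n,n+'1.png'); print({k:v for k,v in d.items() if k!='image'})
print(ctrl.get_obs())
E
```

```text
{'fx': 460.6621980123205, 'fy': 460.6621980123205, 'cx': 286.58908457997853, 'cy': 207.9960231311728, 'extrinsics': array([[-2.07865737e-02,  9.97667665e-01, -6.50165305e-02,
         4.76468636e+02],
       [-9.99618485e-01, -1.95561104e-02,  1.95049509e-02,
         1.10968721e+01],
       [ 1.81879883e-02,  6.53971668e-02,  9.97693544e-01,
         1.25310655e+03],
       [ 0.00000000e+00,  0.00000000e+00,  0.00000000e+00,
         1.00000000e+00]])}
{'fx': 517.6991574686788, 'fy': 517.6991574686788, 'cx': 281.89524537670246, 'cy': 208.76784392436602, 'extrinsics': array([[-6.79384937e-01, -5.29348757e-01,  5.08159425e-01,
         1.32649229e+03],
       [ 7.33781524e-01, -4.89271623e-01,  4.71357565e-01,
         6.92079550e+02],
       [-8.84554626e-04,  6.93111227e-01,  7.20830108e-01,
         1.17210647e+03],
       [ 0.00000000e+00,  0.00000000e+00,  0.00000000e+00,
         1.00000000e+00]])}
{'t': 0.1, 'qpos': array([-1.21701337e+00,  4.23764143e-01,  1.63056114e+00, -4.44107506e-06,
        1.08861038e+00, -1.89964086e-02]), 'qvel': array([-0.00058903, -0.00220362, -0.0016252 , -0.00049072,  0.00077625,
       -0.00039548]), 'joint_torque': array([ 3.41605064e-04, -5.45613527e+01, -2.74324983e+01,  6.45590597e-02,
        1.88242370e-02, -2.17465521e-05]), 'ee_pos': array([ 227.48755403, -581.61584336,  222.00020854]), 'orientation': array([-3.08587797e+00, -5.81933746e-01,  3.57426252e-04]), 'ft_force': array([0.14905284, 0.29149905, 0.31780054]), 'moment': array([ 0.02846999,  0.03127676, -0.00549054]), 'grasp_force': 0.0, 'width': 87.89465332824946}
```

View pics/top1.png

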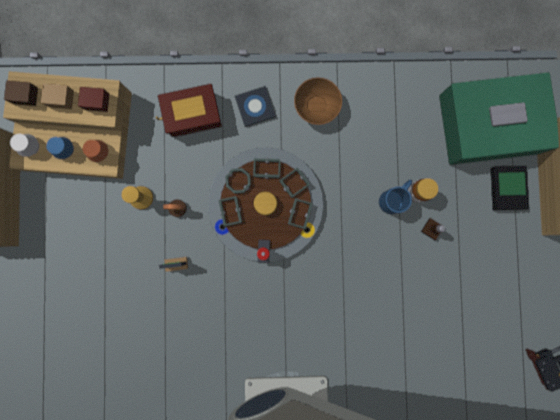

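View pics/scene1.png

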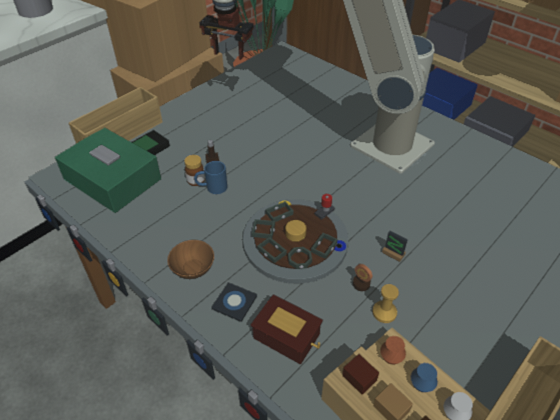

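Top: blue ring (222,227), yellow ring (307,231), knob (264,253), hub (265,203), green tile (175,264), brooch (177,208), thimble stand (432,229), candlestick (138,197), mug (397,200), jar (425,188). There is something reddish at (533,355) beside the gripper.

```bash
cat >> h.py <<'E'
def cen(d,lo,hi,box):
    h=cv2.cvtColor(d['image'],cv2.COLOR_RGB2HSV); x0,y0,x1,y1=box
    m=np.zeros(h.shape[:2],np.uint8); m[y0:y1,x0:x1]=cv2.inRange(h,lo,hi)[y0:y1,x0:x1]
    n,l,s,c=cv2.connectedComponentsWithStats(m)
    i=1+np.argmax(s[1:,4]); return c[i],s[i],(l==i).astype(np.uint8)
E
python3 - <<'E'
from h import *
from scipy.spatial.transform import Rotation as R
d=shot('top')
for n,lo,hi,b,z in [('hub',(15,120,100),(35,255,255),(245,185,285,222),62),('knob',(0,180,90),(8,255,255),(250,240,280,270),94),
  ('blue',(110,180,60),(130,255,255),(205,215,238,240),22),('yel',(22,180,100),(35,255,255),(290,215,325,245),22)]:
    c,s,_=cen(d,lo,hi,b); p=onz(d,*c,z); print(n,c.round(1),s,p.round(1))
print(R.from_rotvec(ctrl.get_obs()['orientation']).as_matrix().round(3))
im=cv2.cvtColor(d['image'],cv2.COLOR_RGB2BGR)
a=cv2.resize(im[150:270,205:325],(600,600),interpolation=cv2.INTER_CUBIC)
cv2.imwrite('pics/a.png',a)
def t(x0,y0,w,h): return cv2.resize(im[y0:y0+h,x0:x0+w],(400,300),interpolation=cv2.INTER_CUBIC)
s=shot('scene'); im2=cv2.cvtColor(s['image'],cv2.COLOR_RGB2BGR)
def t2(x0,y0,w,h): return cv2.resize(im2[y0:y0+h,x0:x0+w],(400,300),interpolation=cv2.INTER_CUBIC)
cv2.imwrite('pics/b.png',np.vstack([np.hstack([t(120,185,120,90),t(380,170,100,75)]),np.hstack([t(480,330,80,60),t2(190,10,100,75)])]))
E
```

```text
hub [264.6 202.6] [253 191  24  24 441] [569.1  44.5  62. ]
knob [263.1 253.2] [258 248  11  11  68] [439.8  49.5  94. ]
blue [219.8 227.7] [215 220  13  14  66] [507.5 166.1  22. ]
yel [308.5 231.1] [301 223  13  14  64] [493.7 -70.2  22. ]
[[ 0.931  0.364 -0.   ]
 [ 0.364 -0.931  0.001]
 [ 0.    -0.001 -1.   ]]
```

View pics/a.png

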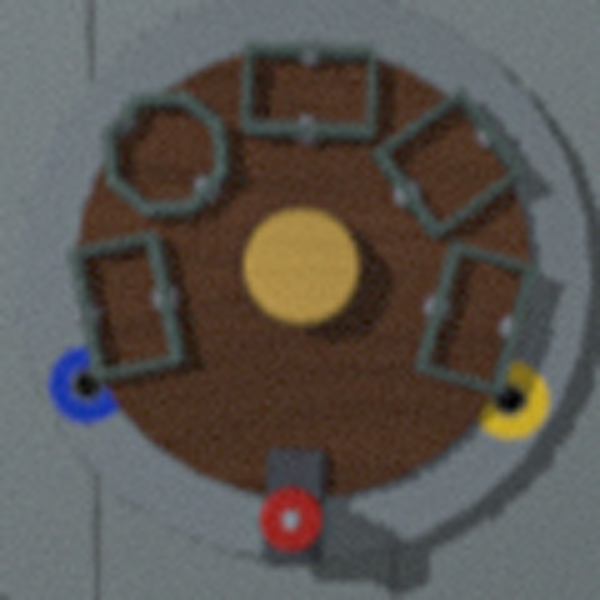

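View pics/b.png

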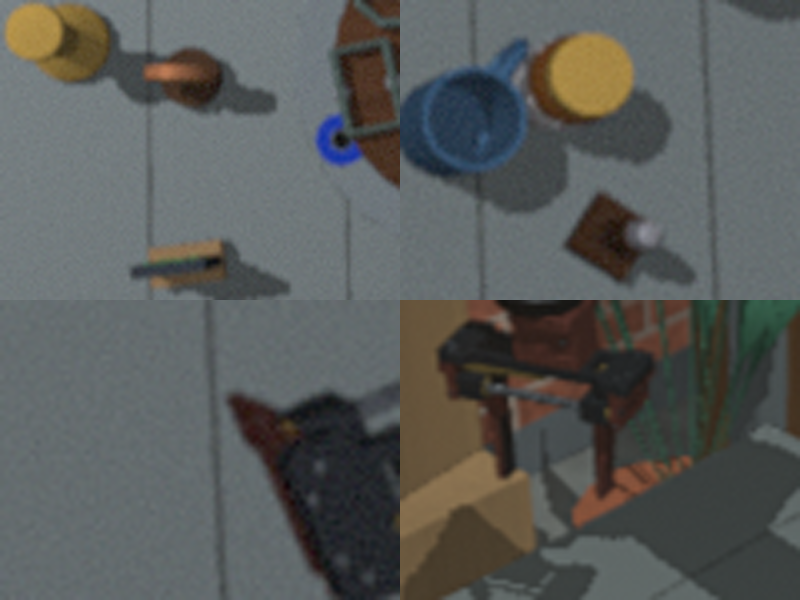

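The reddish thing is just the gripper, so the pieces are the green tile, brooch and thimble stand. The knob is at about (440,49.5), 130 mm from the hub as expected. Going there now.

Emit:
servo_tool(
  increments=[
    [4, 12, -1, 0, 0, -7, 1],
    [8, 24, -2, 0, 0, -14, 1],
    [12, 36, -3, 0, 0, -21.3, 1],
    [16, 48, -5, 0, 0, -21.3, 1],
    [21.2, 63.1, -7, 0, 0, -21.3, 0.5],
    [21.2, 63.1, -7, 0, 0, -21.3, 0.5],
    [21.2, 63.1, -7, 0, 0, -21.3, 0.5],
    [21.2, 63.1, -7, 0, 0, -21.3, 0.5],
    [21.2, 63.1, -7, 0, 0, -21.3, 0.5],
    [21.2, 63.1, -7, 0, 0, -21.3, 0.5],
    [21.2, 63.1, -7, 0, 0, -21.3, 0.5],
    [21.2, 63.1, -7, 0, 0, -21.3, 0.5],
    [21.2, 63.1, -7, 0, 0, -21.3, 0.5],
    [21.2, 63.1, -7, 0, 0, -21.3, 0.5],
    [21.2, 63.1, -7, 0, 0, -21.3, 0.5],
    [21.2, 63.1, -7, 0, 0, -21.3, 0.5],
    [21.2, 63.1, -7, 0, 0, -21.3, 0.5],
    [21.2, 63.1, -7, 0, 0, -21.3, 0.5],
    [21.2, 63.1, -7, 0, 0, -21.3, 0.5],
    [21.2, 63.1, -7, 0, 0, -21.3, 0.5],
  ],
)

```text
t: 1.87
ee_pos: [439.1, 47.9, 152.6]
orientation: [3.141, -0.0, -0.001]
ft_force: [0.3, -0.2, 0.9]
width: 65.8
grasp_force: 0.0
```

```bash
python3 - <<'E'
from h import *
d=shot('top'); s=shot('scene','s2.png')
for n,lo,hi,b,z in [('knob',(0,180,90),(8,255,255),(310,185,345,225),79)]:
    c,st,_=cen(s,lo,hi,b); o,r=ray(s,*c); print(n,c,st,onz(s,*c,79),'pred px',proj(s,(439.6,49.4,79)))
C=np.array([569.1,44.5])
for n,u,v in [('slotL',128,305),('round',167,155),('slotT',311,92),('sq',450,163),('slotR',477,318)]:
    p=onz(d,205+(u+.5)/5-.5,150+(v+.5)/5-.5,48)[:2]-C; a=np.degrees(np.arctan2(p[1],p[0])); R=np.hypot(*p)
    for nm,da in (('blue',-60.16),):
        b=np.radians(a+da); print(n,'R',R.round(1),'ang0',a.round(1),'load',(C+R*np.array([np.cos(b),np.sin(b)])).round(1),'ang',(a+da).round(1))
E
```

```text
knob [326.90322581 198.29032258] [323 195   9   8  31] [432.77952839  46.51726145  79.        ] pred px (np.float64(326.19833060640434), np.float64(199.943674728551))
slotL R 92.4 ang0 101.2 load [638.8 105.2] ang 41.1
round R 91.9 ang0 48.8 load [659.2  26.4] ang -11.3
slotT R 92.8 ang0 -4.3 load [609.  -39.2] ang -64.5
sq R 95.8 ang0 -56.0 load [526.8 -41.5] ang -116.2
slotR R 96.1 ang0 -107.2 load [475.3  23.5] ang -167.4
```

Emit:
servo_tool(
  increments=[
    [0, 0.1, -3, 0, 0, 0, 0.2],
    [0, 0.1, -6, 0, 0, 0, 0.2],
    [0, 0.1, -8.6, 0, 0, 0, 0.2],
    [0, 0.1, -8.6, 0, 0, 0, 0.2],
    [0, 0.1, -8.6, 0, 0, 0, -1],
    [0, 0.1, -8.6, 0, 0, 0, -1],
    [0, 0.1, -8.6, 0, 0, 0, -1],
    [0, 0.1, -8.6, 0, 0, 0, -1],
    [0, 0.1, -8.6, 0, 0, 0, -1],
    [0, 0.1, -8.6, 0, 0, 0, -1],
    [0, 0.1, -8.6, 0, 0, 0, -1],
    [0, 0.1, -8.6, 0, 0, 0, -1],
  ],
)

```text
t: 2.97
ee_pos: [440.9, 50.8, 68.3]
orientation: [-3.14, -0.001, -0.005]
ft_force: [-0.1, 7.6, 3.1]
width: 31.5
grasp_force: 30.0
```

Emit:
servo_tool(
  increments=[
    [0, 0.15, 0.3, 0, 0, 0, -1],
    [0, 0.15, 0.6, 0, 0, 0, -1],
    [0, 0.15, 0.9, 0, 0, 0, -1],
    [0, 0.15, 1.2, 0, 0, 0, -1],
    [0, 0.15, 1.6, 0, 0, 0, -1],
    [0, 0.15, 1.6, 0, 0, 0, -1],
    [0, 0.15, 1.6, 0, 0, 0, -1],
  ],
)

```text
t: 3.55
ee_pos: [440.6, 51.4, 83.1]
orientation: [-3.142, -0.002, -0.003]
ft_force: [5.5, 0.5, -10.7]
width: 31.6
grasp_force: 29.9
```

```bash
python3 - <<'E'
from h import *
d=ctrl.get_obs();print(d['ee_pos'],d['ft_force'],d['width'])
C=np.array([569.1,44.5])
e=d['ee_pos'][:2]; v=e-C; print(np.hypot(*v),np.degrees(np.arctan2(v[1],v[0])))
C=np.array([569.1,43.5]); e=np.array([439.8,50.5]);v=e-C
for a in range(0,-61,-5):
    a=np.radians(a); R=np.array([[np.cos(a),-np.sin(a)],[np.sin(a),np.cos(a)]]); print(((C+R@v-e)/10).round(2),end=' ')
t=shot('top')
for n,u,w in(('blue',86,384),('yel',511,399)): 
    p=onz(t,205+(u+.5)/5-.5,150+(w+.5)/5-.5,22)[:2];print(n,p,np.hypot(*(p-C)))
E
```

```text
[440.56769698  51.38445584  83.05991645] [  5.48789681   0.47615393 -10.6944757 ] 31.62392001068242
128.71654381219483 176.9340493375651
[0. 0.] [0.11 1.12] [0.32 2.23] [0.62 3.32] [1.02 4.38] [1.51 5.4 ] [2.08 6.37] [2.74 7.29] [3.47 8.15] [4.28 8.94] [5.15 9.65] [ 6.09 10.29] [ 7.07 10.85] blue [510.94191631 160.69846912] 130.83517823249062
yel [498.32150114 -65.79471113] 130.21109699655085
```

Emit:
servo_tool(
  increments=[
    [0.11, 1.12, 0, 0, 0, 0, -1],
    [0.32, 2.23, 0, 0, 0, 0, -1],
    [0.62, 3.32, 0, 0, 0, 0, -1],
    [1.02, 4.38, 0, 0, 0, 0, -1],
    [1.51, 5.4, 0, 0, 0, 0, -1],
    [2.08, 6.37, 0, 0, 0, 0, -1],
    [2.74, 7.29, 0, 0, 0, 0, -1],
    [3.47, 8.15, 0, 0, 0, 0, -1],
    [4.28, 8.94, 0, 0, 0, 0, -1],
    [5.15, 9.65, 0, 0, 0, 0, -1],
    [6.09, 10.29, 0, 0, 0, 0, -1],
    [7.1, 10.88, 0, 0, 0, 0, -1],
    [7.1, 10.88, 0, 0, 0, 0, -1],
    [7.1, 10.88, 0, 0, 0, 0, -1],
  ],
)

```text
t: 4.77
ee_pos: [510.0, 160.1, 82.1]
orientation: [3.141, 0.002, -0.003]
ft_force: [0.7, -1.6, -11.0]
width: 31.5
grasp_force: 30.0
```

Emit:
servo_tool(
  increments=[
    [0.05, 0.05, -0.5, 0, 0, 0, -1],
    [0.05, 0.05, -1.0, 0, 0, 0, -1],
    [0.05, 0.05, -1.6, 0, 0, 0, -1],
    [0.05, 0.05, -1.6, 0, 0, 0, -1],
    [0.05, 0.05, -1.6, 0, 0, 0, -1],
  ],
)

```text
t: 5.18
ee_pos: [511.9, 161.0, 67.4]
orientation: [-3.141, -0.001, -0.003]
ft_force: [0.8, -0.5, 3.6]
width: 31.8
grasp_force: 30.0
```

Emit:
servo_tool(
  increments=[
    [0, 0, 0, 0, 0, 0, 0],
    [0, 0, 0, 0, 0, 0, 0],
    [0, 0, 0, 0, 0, 0, 0],
    [0, 0, 4, 0, 0, 0, 0],
    [0, 0, 8, 0, 0, 0, 0],
    [0, 0, 12, 0, 0, 0, 0],
    [-3, -2, 14, 0, 0, 0, 0],
    [-6, -4, 14, 0, 0, 0, 0],
    [-9, -6, 14, 0, 0, 0, 0],
    [-9, -6, 14, 0, 0, 0, 0],
  ],
)

```text
t: 6.02
ee_pos: [414.7, 98.3, 206.0]
orientation: [3.14, 0.0, -0.008]
ft_force: [-0.8, 0.7, -0.4]
width: 44.0
grasp_force: 0.0
```

```bash
python3 - <<'E'
from h import *
d=shot('top'); s=shot('scene')
im=cv2.cvtColor(d['image'],cv2.COLOR_RGB2BGR); im2=cv2.cvtColor(s['image'],cv2.COLOR_RGB2BGR)
def t(im,x0,y0,w,h): return cv2.resize(im[y0:y0+h,x0:x0+w],(400,300),interpolation=cv2.INTER_CUBIC)
cv2.imwrite('pics/c.png',np.vstack([np.hstack([t(im,140,190,120,90),t(im,200,145,140,105)]),np.hstack([t(im2,340,220,80,60),t(im2,340,255,80,60)])]))
E
```

```text
(no output)
```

View pics/c.png

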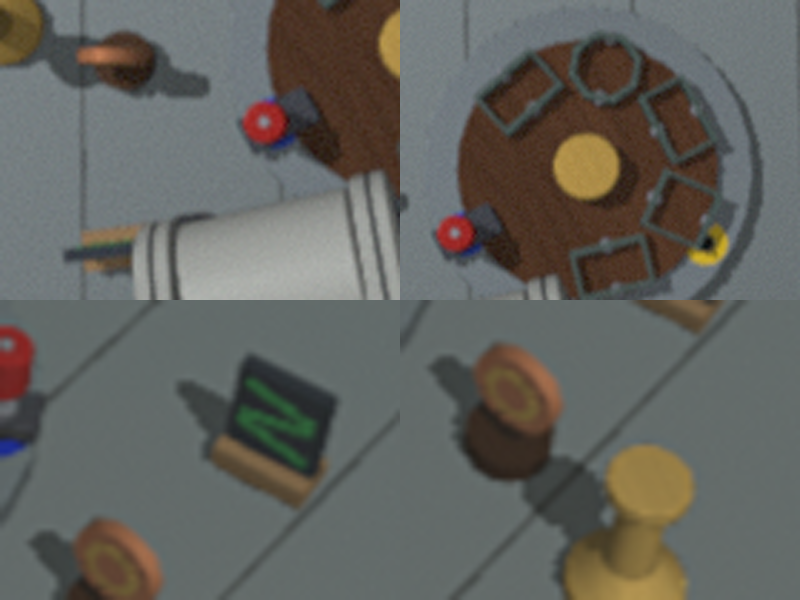

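Knob sits over the blue ring; tile partly hidden by the wrist (use the first picture for its top view). Measuring now.

```bash
cat > m.py <<'E'
from h import *
import sys
def load(fn,n):
    d=shot(n); d['image']=cv2.cvtColor(cv2.imread('pics/'+fn),cv2.COLOR_BGR2RGB); return d
d=shot('top'); s=shot('scene'); d1=load('top1.png','top')
def rep(n,d,lo,hi,b,z):
    c,st,m=cen(d,lo,hi,b); r=cv2.minAreaRect(np.argwhere(m)[:,::-1].astype(np.float32))
    box=cv2.boxPoints(r); print(n,'px',c.round(1),'bb',st,'rect',np.round(r[0],1),np.round(r[1],1))
    print('  world rect centre',onz(d,*r[0],z).round(1),'corners',[tuple(float(k) for k in onz(d,*q,z)[:2].round(0)) for q in box])
rep('foot top',d1,(8,60,70),(25,200,255),(160,250,195,275),18)
rep('tile dark top',d1,(0,0,0),(180,255,62),(155,255,190,272),82)
rep('green scene',s,(40,80,40),(85,255,255),(375,225,415,265),50)
rep('oak scene',s,(8,60,60),(25,200,255),(375,240,410,265),9)
rep('copper top',d,(3,90,110),(20,255,255),(155,195,195,220),78)
rep('brooch all top',d,(0,60,25),(25,255,255),(155,195,195,222),18)
rep('copper scene',s,(3,90,80),(25,255,255),(345,260,375,285),56)
for n,u,w in [('slotT? tl',520,93),('round',606,68),('slot r',678,120),('sq',684,209),('slot b',613,263),('hub',587,166)]:
    z=62 if n=='hub' else 48
    print(n,onz(d,200+(u-400+.5)*.35-.5,145+(w+.5)*.35-.5,z)[:2].round(1))
print(ctrl.get_obs()['qpos'].round(2))
E
python3 m.py
```

```text
foot top px [176.  259.8] bb [165 257  22   7  85] rect [175.4 259.9] [ 4.3 21.4]
  world rect centre [424.6 285.   18. ] corners [(428.0, 314.0), (432.0, 257.0), (421.0, 256.0), (417.0, 313.0)]
tile dark top px [183.8 263.2] bb [181 262   7   4  24] rect [184.  263.5] [3. 6.]
  world rect centre [417.8 249.4  82. ] corners [(422.0, 257.0), (421.0, 242.0), (414.0, 242.0), (414.0, 257.0)]
green scene px [394.7 244.1] bb [387 236  16  18 118] rect [394.8 244.1] [19.   9.2]
  world rect centre [420.7 286.2  50. ] corners [(434.0, 260.0), (401.0, 256.0), (407.0, 312.0), (440.0, 315.0)]
oak scene px [392.4 253.8] bb [382 247  23  14 141] rect [392.5 253.9] [22.3  9.5]
  world rect centre [422.8 287.3   9. ] corners [(452.0, 266.0), (419.0, 251.0), (394.0, 309.0), (427.0, 323.0)]
copper top px [170.1 206.1] bb [163 204  16   5  65] rect [170.5 206. ] [15.  4.]
  world rect centre [563.9 283.6  78. ] corners [(559.0, 303.0), (569.0, 303.0), (569.0, 265.0), (558.0, 265.0)]
brooch all top px [175.5 207.6] bb [163 200  23  17 257] rect [174.5 206.5] [21.9 15.7]
  world rect centre [566.8 286.8  18. ] corners [(562.0, 322.0), (599.0, 303.0), (572.0, 251.0), (535.0, 270.0)]
copper scene px [363.3 272.3] bb [355 264  17  18 206] rect [363.5 272.5] [18.4 12.7]
  world rect centre [565.  283.1  56. ] corners [(580.0, 257.0), (539.0, 257.0), (550.0, 309.0), (590.0, 308.0)]
slotT? tl [638.4 103.9]
round [660.1  24.4]
slot r [610.7 -41. ]
sq [528.6 -44.6]
slot b [480.5  21.4]
hub [568.7  43.1]
[0.21 0.16 2.05 0.   0.93 1.78]
```

Emit:
servo_tool(
  increments=[
    [0, 3, 0, 0, 0, 7, 0],
    [0, 6, 0, 0, 0, 14, 0],
    [0, 9, 0, 0, 0, 21, 0],
    [0, 12, 0, 0, 0, 28, 0],
    [0, 15, 0, 0, 0, 35, 0],
    [0, 18.7, 0, 0, 0, 42, 0],
    [0, 18.7, 0, 0, 0, 49, 0],
    [0, 18.7, 0, 0, 0, 56, 0],
    [0, 18.7, 0, 0, 0, 63, 0],
    [0, 18.7, -2, 0, 0, 70, 0],
    [0, 18.7, -4, 0, 0, 77, 0],
    [0, 18.7, -6, 0, 0, 84, 0],
    [0, 18.7, -8, 0, 0, 91, 0],
    [0, 18.7, -8, 0, 0, 95, 0],
    [0, 18.7, -8, 0, 0, 95, 0],
    [0, 18.7, -8, 0, 0, 95, 0],
  ],
)

```text
t: 7.6
ee_pos: [421.7, 288.5, 126.2]
orientation: [-2.123, -2.315, 0.001]
ft_force: [0.7, -0.2, 0.9]
width: 43.7
grasp_force: 0.0
```

Emit:
servo_tool(
  increments=[
    [-0.6, -0.3, -3, 0, 0, 0, 0],
    [-0.6, -0.3, -6, 0, 0, 0, 0],
    [-0.6, -0.3, -9.2, 0, 0, 0, 0],
    [-0.6, -0.3, -9.2, 0, 0, 0, 0],
    [-0.6, -0.3, -9.2, 0, 0, 0, -1],
    [-0.6, -0.3, -9.2, 0, 0, 0, -1],
    [-0.6, -0.3, -9.2, 0, 0, 0, -1],
    [-0.6, -0.3, -9.2, 0, 0, 0, -1],
    [-0.6, -0.3, -9.2, 0, 0, 0, -1],
    [-0.6, -0.3, -9.2, 0, 0, 0, -1],
    [-0.6, -0.3, -9.2, 0, 0, 0, -1],
    [-0.6, -0.3, -9.2, 0, 0, 0, -1],
  ],
)

```text
t: 8.6
ee_pos: [415.7, 285.2, 35.9]
orientation: [2.121, 2.317, 0.003]
ft_force: [-0.1, -1.0, 8.4]
width: 9.8
grasp_force: 30.0
```

Emit:
servo_tool(
  increments=[
    [0, 0, 2, 0, 0, 0, -1],
    [0, 0, 5, 0, 0, 0, -1],
    [0, 0, 8, 0, 0, 0, -1],
    [0, 0, 8, 0, 0, 0, -1],
    [0, 0, 8, 0, 0, 0, -1],
  ],
)

```text
t: 9.02
ee_pos: [416.1, 285.4, 116.2]
orientation: [2.121, 2.316, 0.006]
ft_force: [0.7, -0.9, -3.0]
width: 9.7
grasp_force: 30.0
```

```bash
python3 - <<'E'
from h import *
o=ctrl.get_obs();print(o['ee_pos'],o['ft_force'],o['width'])
d=shot('top'); s=shot('scene')
im=cv2.cvtColor(d['image'],cv2.COLOR_RGB2BGR); im2=cv2.cvtColor(s['image'],cv2.COLOR_RGB2BGR)
def t(im,x0,y0,w,h): return cv2.resize(im[y0:y0+h,x0:x0+w],(400,300),interpolation=cv2.INTER_CUBIC)
cv2.imwrite('pics/d.png',np.hstack([t(im2,350,180,100,75),t(im,205,145,120,90)]))
c,st,m=cen(s,(40,80,40),(85,255,255),(370,170,440,260)); print('green',c,st,onz(s,*c,49+80))
c,st,m=cen(s,(8,60,60),(25,200,255),(370,170,440,250)); print('oak',c,st,onz(s,*c,9+80))
E
```

```text
[416.08915307 285.35752631 116.20086558] [ 0.67022546 -0.85132745 -2.96635346] 9.712244507021596
green [404.61538462 226.11538462] [402 223   6   7  26] [413.44184869 298.22247137 129.        ]
oak [396.87248322 235.97986577] [386 229  24  15 149] [423.89520473 287.88053626  89.        ]
```

View pics/d.png

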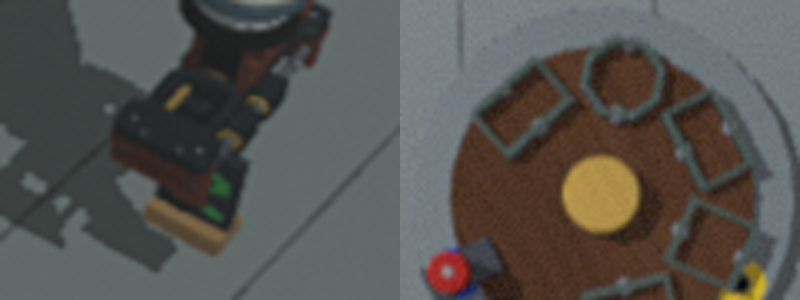

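Emit:
servo_tool(
  increments=[
    [0, 0, 2, 0, 0, 0, -1],
    [2.2, -1.8, 3, 0, 0, 4, -1],
    [4.5, -3.6, 3, 0, 0, 8, -1],
    [6.7, -5.4, 3, 0, 0, 12, -1],
    [9, -7.3, 3, 0, 0, 16, -1],
    [11.2, -9.1, 3, 0, 0, 20, -1],
    [13.4, -10.9, 3, 0, 0, 24, -1],
    [15.6, -12.7, 3, 0, 0, 28, -1],
    [17.9, -14.5, 3, 0, 0, 32, -1],
    [20.1, -16.4, 3, 0, 0, 36, -1],
    [22.25, -18.15, 2, 0, 0, 36, -1],
    [22.25, -18.15, 0, 0, 0, 36, -1],
    [22.25, -18.15, -1, 0, 0, 36, -1],
    [22.25, -18.15, -1, 0, 0, 36, -1],
    [22.25, -18.15, -1, 0, 0, 36, -1],
  ],
)

```text
t: 10.37
ee_pos: [635.6, 103.5, 102.6]
orientation: [-1.299, -2.856, 0.004]
ft_force: [-0.2, 0.1, -2.0]
width: 9.9
grasp_force: 30.0
```

Emit:
servo_tool(
  increments=[
    [0.15, 0, -0.5, 0, 0, 0, -1],
    [0.3, 0.05, -1.2, 0, 0, 0, -1],
    [0.3, 0.05, -1.2, 0, 0, 0, -1],
    [0.3, 0.05, -1.2, 0, 0, 0, -1],
    [0.3, 0.05, -1.2, 0, 0, 0, -1],
  ],
)

```text
t: 10.78
ee_pos: [640.7, 104.0, 93.0]
orientation: [1.301, 2.859, 0.0]
ft_force: [-0.4, 0.3, -2.4]
width: 10.1
grasp_force: 30.0
```

```bash
python3 - <<'E'
from h import *
o=ctrl.get_obs();print(o['ee_pos'],o['ft_force'],o['width'])
s=shot('scene')
im2=cv2.cvtColor(s['image'],cv2.COLOR_RGB2BGR)
cv2.imwrite('pics/e.png',cv2.resize(im2[170:290,240:380],(700,600),interpolation=cv2.INTER_CUBIC))
E
```

```text
[640.71411075 104.03820645  93.00281017] [-0.37727735  0.28239303 -2.37812507] 10.065273580998639
```

View pics/e.png

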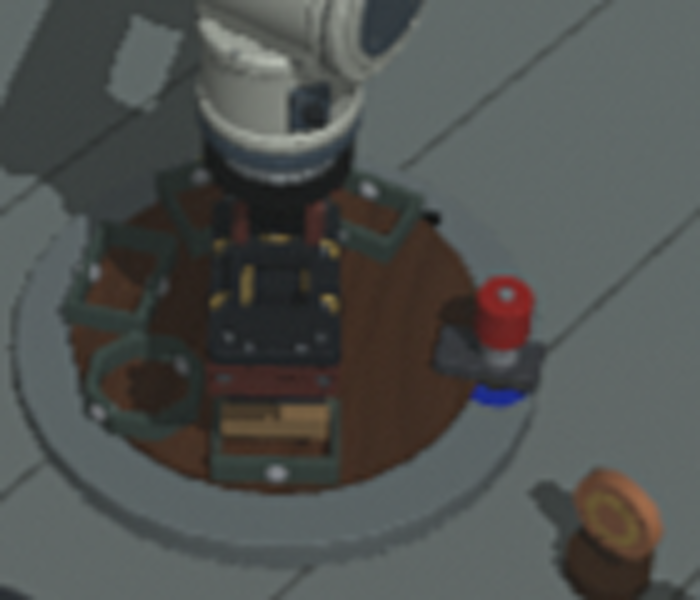

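Emit:
servo_tool(
  increments=[
    [-0.2, 0, -0.4, 0, 0, 0, -1],
    [-0.2, 0, -0.8, 0, 0, 0, -1],
    [-0.2, 0, -1.2, 0, 0, 0, -1],
    [-0.2, 0, -1.5, 0, 0, 0, -1],
    [-0.2, 0, -1.5, 0, 0, 0, -1],
    [-0.2, 0, -1.5, 0, 0, 0, -1],
  ],
)

```text
t: 11.33
ee_pos: [639.5, 103.4, 79.7]
orientation: [1.301, 2.858, 0.001]
ft_force: [-2.9, -1.4, 15.0]
width: 9.9
grasp_force: 30.0
```

Emit:
servo_tool(
  increments=[
    [0, 0, 0.5, 0, 0, 0, -1],
    [-0.12, -0.1, 0.5, 0, 0, 0, -1],
    [-0.12, -0.1, 0.3, 0, 0, 0, -1],
    [-0.12, -0.1, 0, 0, 0, 0, -1],
    [-0.12, -0.1, -0.3, 0, 0, 0, -1],
    [-0.12, -0.1, -0.3, 0, 0, 0, -1],
  ],
)

```text
t: 11.83
ee_pos: [639.8, 102.5, 79.1]
orientation: [1.299, 2.856, 0.002]
ft_force: [-5.4, -2.8, 32.7]
width: 9.9
grasp_force: 30.0
```

Emit:
servo_tool(
  increments=[
    [0, 0, 0.5, 0, 0, 0, -1],
    [0, 0, 1, 0, 0, 0, -1],
    [0, 0, 1.2, 0, 0, 0, -1],
    [0, 0, 1.2, 0, 0, 0, -1],
    [0, 0, 1.2, 0, 0, 0, -1],
  ],
)

```text
t: 12.25
ee_pos: [636.8, 102.6, 85.8]
orientation: [-1.301, -2.858, 0.001]
ft_force: [-0.2, -0.3, -2.9]
width: 9.7
grasp_force: 30.0
```

```bash
python3 - <<'E'
from h import *
o=ctrl.get_obs();print(o['ee_pos'],o['ft_force'],o['width'])
s=shot('scene');d=shot('top')
im2=cv2.cvtColor(s['image'],cv2.COLOR_RGB2BGR);im=cv2.cvtColor(d['image'],cv2.COLOR_RGB2BGR)
cv2.imwrite('pics/f.png',np.hstack([cv2.resize(im2[240:280,270:320],(500,400),interpolation=cv2.INTER_CUBIC),cv2.resize(im[160:200,225:255],(300,400),interpolation=cv2.INTER_CUBIC)]))
e=o['ee_pos']
for r,z in((639,None),):
  th=np.radians(41); rad=np.array([np.cos(th),np.sin(th)]); tan=np.array([-rad[1],rad[0]])
  for nm,c,zz in (('foot top',e[:2],e[2]-36+18),('slot outer 66x40',np.array([638.6,103.9]),48),('slot inner62x36',np.array([638.6,103.9]),48)):
    a,b=(29,16) if nm[0]=='f' else ((33,20) if '66' in nm else (31,18))
    for sx in(-1,1):
      for sy in(-1,1):
        p=np.r_[c+sx*a*tan+sy*b*rad,zz]; u,v=proj(s,p); print(nm,sx,sy,round((u-270+.5)*10),round((v-240+.5)*10))
E
```

```text
[636.76952251 102.63313232  85.79939343] [-0.19344701 -0.29815906 -2.93931241] 9.742752776819163
foot top -1 -1 155 52
foot top -1 1 152 142
foot top 1 -1 364 57
foot top 1 1 364 147
slot outer 66x40 -1 -1 140 92
slot outer 66x40 -1 1 135 205
slot outer 66x40 1 -1 375 98
slot outer 66x40 1 1 375 211
slot inner62x36 -1 -1 147 98
slot inner62x36 -1 1 143 199
slot inner62x36 1 -1 368 103
slot inner62x36 1 1 368 205
```

View pics/f.png

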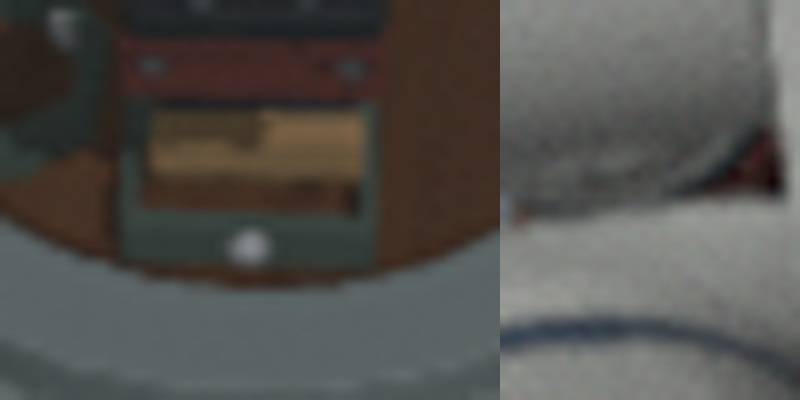

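Emit:
servo_tool(
  increments=[
    [0.2, 0.15, 0, 0, 0, 0, -1],
    [0.2, 0.15, -0.4, 0, 0, 0, -1],
    [0.2, 0.15, -0.7, 0, 0, 0, -1],
    [0.2, 0.15, -0.8, 0, 0, 0, -1],
    [0.25, 0.2, -0.8, 0, 0, 0, -1],
    [0.3, 0.24, -0.85, 0, 0, 0, -1],
    [0.35, 0.28, -0.85, 0, 0, 0, -1],
    [0.35, 0.28, -0.85, 0, 0, 0, -1],
  ],
)

```text
t: 13.02
ee_pos: [640.6, 105.5, 77.9]
orientation: [-1.301, -2.859, 0.001]
ft_force: [0.3, -0.4, -3.1]
width: 9.6
grasp_force: 30.0
```

Emit:
servo_tool(
  increments=[
    [0, 0, -0.3, 0, 0, 0, -1],
    [0, 0, -0.6, 0, 0, 0, -1],
    [0, 0, -0.9, 0, 0, 0, -1],
    [0, 0, -1.1, 0, 0, 0, -1],
    [0, 0, -1.1, 0, 0, 0, -1],
  ],
)

```text
t: 13.43
ee_pos: [641.7, 105.5, 67.5]
orientation: [1.301, 2.858, 0.001]
ft_force: [1.0, 0.2, 2.6]
width: 9.7
grasp_force: 30.0
```

Emit:
servo_tool(
  increments=[
    [0, 0, -0.2, 0, 0, 0, -1],
    [0, 0, -0.3, 0, 0, 0, -1],
    [0, 0, -0.3, 0, 0, 0, -1],
  ],
)

```text
t: 13.68
ee_pos: [641.9, 105.2, 67.4]
orientation: [1.301, 2.858, 0.001]
ft_force: [-7.5, -2.8, 23.3]
width: 9.9
grasp_force: 30.0
```

Emit:
servo_tool(
  increments=[
    [0, 0, 0.2, 0, 0, 0, -0.3],
    [0, 0, 0.2, 0, 0, 0, -0.3],
    [0, 0, 0.2, 0, 0, 0, -0.3],
    [0, 0, 4, 0, 0, 0, -0.3],
    [0, 0, 8, 0, 0, 0, -0.3],
    [-1, 2, 11, 0, 0, -7, 0],
    [-2, 5, 11, 0, 0, -14, 0],
    [-3.5, 8, 11, 0, 0, -21, 0],
    [-5, 11, 11, 0, 0, -28, 0],
    [-6, 14, 11, 0, 0, -35, 0],
    [-7.7, 17.85, 11, 0, 0, -41, 0],
    [-7.7, 17.85, 9, 0, 0, -41, 0],
    [-7.7, 17.85, 7, 0, 0, -41, 0],
    [-7.7, 17.85, 7, 0, 0, -41, 0],
    [-7.7, 17.85, 7, 0, 0, -41, 0],
  ],
)

```text
t: 14.93
ee_pos: [562.9, 283.7, 132.8]
orientation: [-2.219, -2.222, 0.005]
ft_force: [0.7, -0.4, -0.6]
width: 43.9
grasp_force: 0.0
```

```bash
python3 - <<'E'
from h import *
s=shot('scene');d=shot('top')
im2=cv2.cvtColor(s['image'],cv2.COLOR_RGB2BGR);im=cv2.cvtColor(d['image'],cv2.COLOR_RGB2BGR)
cv2.imwrite('pics/g.png',np.hstack([cv2.resize(im2[180:300,240:400],(480,360),interpolation=cv2.INTER_CUBIC),cv2.resize(im[150:270,205:325],(360,360),interpolation=cv2.INTER_CUBIC)])[:, :800])
print(ctrl.get_obs()['ee_pos'])
E
```

```text
[564.50024769 283.86458689 134.70393958]
```

View pics/g.png

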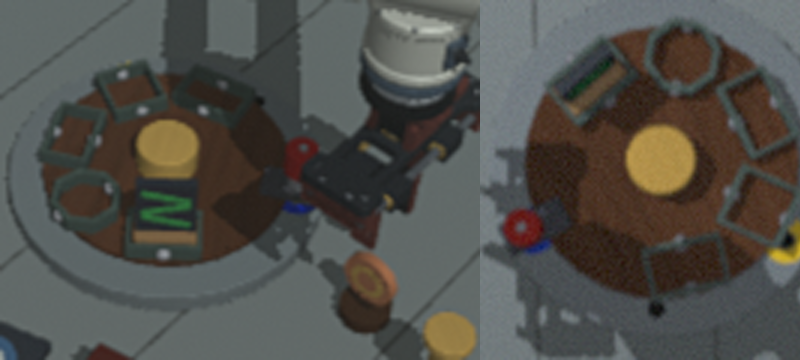

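Emit:
servo_tool(
  increments=[
    [0, 0, -3, 0, 0, 0, 0],
    [0, 0, -6, 0, 0, 0, 0],
    [0, 0, -9.7, 0, 0, 0, 0],
    [0, 0, -9.7, 0, 0, 0, 0],
    [0, 0, -9.7, 0, 0, 0, -1],
    [0, 0, -9.7, 0, 0, 0, -1],
    [0, 0, -9.7, 0, 0, 0, -1],
    [0, 0, -9.7, 0, 0, 0, -1],
    [0, 0, -9.7, 0, 0, 0, -1],
    [0, 0, -9.7, 0, 0, 0, -1],
    [0, 0, -9.7, 0, 0, 0, -1],
    [0, 0, -9.7, 0, 0, 0, -1],
  ],
)

```text
t: 16.03
ee_pos: [564.6, 284.4, 38.7]
orientation: [2.22, 2.222, 0.002]
ft_force: [-1.7, -0.5, 7.5]
width: 9.7
grasp_force: 30.0
```

Emit:
servo_tool(
  increments=[
    [0, 0, 2, 0, 0, 0, -1],
    [0, 0, 5, 0, 0, 0, -1],
    [0, 0, 8.5, 0, 0, 0, -1],
    [0, 0, 8.5, 0, 0, 0, -1],
    [0, 0, 8.5, 0, 0, 0, -1],
  ],
)

```text
t: 16.45
ee_pos: [565.2, 284.7, 124.4]
orientation: [2.219, 2.222, 0.007]
ft_force: [0.3, 0.0, -2.7]
width: 9.9
grasp_force: 30.0
```

```bash
python3 - <<'E'
from h import *
s=shot('scene');e=ctrl.get_obs()['ee_pos'];zu=e[2]-38.7
im=s['image']; print(e)
h=cv2.cvtColor(im,cv2.COLOR_RGB2HSV)
u,v=proj(s,(e[0],e[1],zu+9)); print('pred foot',u,v)
c,st,m=cen(s,(0,60,20),(14,255,110),(int(u)-20,int(v)-6,int(u)+20,int(v)+16)); r=cv2.minAreaRect(np.argwhere(m)[:,::-1].astype(np.float32)); print(c,st,r, onz(s,st[0]+st[2]/2-.5,c[1],zu+9))
cv2.imwrite('pics/i.png',cv2.resize(cv2.cvtColor(im[int(v)-40:int(v)+30,int(u)-40:int(u)+40],cv2.COLOR_RGB2BGR),(560,490),interpolation=cv2.INTER_CUBIC))
E
```

```text
[563.94860678 284.10419567 122.63994789]
pred foot 365.6498065338708 263.9508297534085
[364.88444444 263.34222222] [355 257  21  15 225] ((365.0, 264.0), (20.0, 14.0), -0.0) [563.47823695 281.65148172  92.93994789]
```

View pics/i.png

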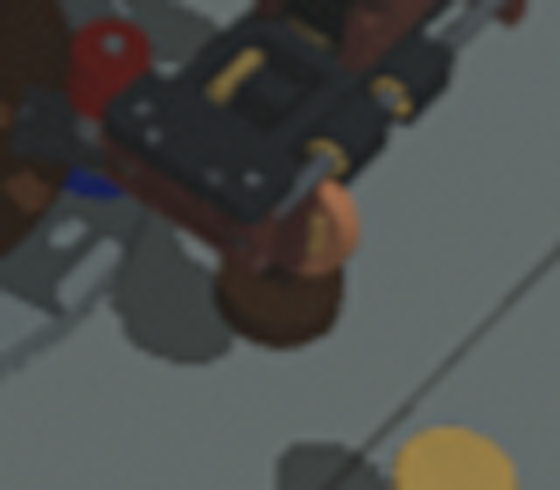

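Emit:
servo_tool(
  increments=[
    [0, 0, 3, 0, 0, 0, -1],
    [0, 0, 6, 0, 0, 0, -1],
    [1.2, -3.2, 6, 0, 0, 0, -1],
    [2.4, -6.4, 6, 0, 0, 0, -1],
    [3.6, -9.6, 6, 0, 0, 0, -1],
    [4.8, -12.8, 6, 0, 0, 0, -1],
    [6, -16, 6, 0, 0, 0, -1],
    [7.3, -19.2, 6, 0, 0, 0, -1],
    [8.5, -22.4, 6, 0, 0, 0, -1],
    [9.8, -25.9, 6, 0, 0, 0, -1],
    [9.8, -25.9, 5, 0, 0, 0, -1],
    [9.8, -25.9, 2, 0, 0, 0, -1],
    [9.8, -25.9, -1, 0, 0, 0, -1],
    [9.8, -25.9, -3, 0, 0, 0, -1],
    [9.8, -25.9, -3, 0, 0, 0, -1],
    [9.8, -25.9, -3, 0, 0, 0, -1],
    [9.8, -25.9, -3, 0, 0, 0, -1],
  ],
)

```text
t: 17.92
ee_pos: [662.0, 25.3, 92.3]
orientation: [-2.22, -2.223, 0.001]
ft_force: [-0.2, 0.6, -1.5]
width: 10.4
grasp_force: 30.0
```

Emit:
servo_tool(
  increments=[
    [0, 0, -0.4, 0, 0, 0, -1],
    [0, 0, -0.8, 0, 0, 0, -1],
    [0, 0, -1.1, 0, 0, 0, -1],
    [0, 0, -1.3, 0, 0, 0, -1],
    [0, 0, -1.3, 0, 0, 0, -1],
  ],
)

```text
t: 18.33
ee_pos: [661.7, 25.1, 79.1]
orientation: [-2.22, -2.222, 0.001]
ft_force: [-1.6, -0.2, -3.0]
width: 9.9
grasp_force: 30.0
```

Inside the cutout with no resistance; pressing home.

Emit:
servo_tool(
  increments=[
    [0, 0, -0.3, 0, 0, 0, -1],
    [0, 0, -0.6, 0, 0, 0, -1],
    [0, 0, -0.9, 0, 0, 0, -1],
    [0, 0, -1.1, 0, 0, 0, -1],
    [0, 0, -1.1, 0, 0, 0, -1],
  ],
)

```text
t: 18.75
ee_pos: [661.9, 25.3, 70.5]
orientation: [-2.22, -2.223, -0.0]
ft_force: [-8.0, 0.2, 16.6]
width: 9.8
grasp_force: 30.0
```

Emit:
servo_tool(
  increments=[
    [0, 0, 0.1, 0, 0, 0, -0.3],
    [0, 0, 0.1, 0, 0, 0, -0.3],
    [0, 0, 0.1, 0, 0, 0, -0.3],
    [0, 0, 4, 0, 0, 0, -0.3],
    [0, 0, 8, 0, 0, 0, -0.3],
    [0, 0, 12, 0, 0, 0, 0],
    [-3, -3, 15, 0, 0, 0, 0],
    [-6, -6, 15, 0, 0, 0, 0],
    [-10, -9, 15, 0, 0, 0, 0],
    [-13, -12, 15, 0, 0, 0, 0],
    [-13, -15, 15, 0, 0, 0, 0],
    [-13, -18, 15, 0, 0, 0, 0],
    [-13, -18, 15, 0, 0, 0, 0],
  ],
)

```text
t: 19.83
ee_pos: [531.4, -159.7, 218.7]
orientation: [2.223, 2.217, -0.001]
ft_force: [0.1, -0.1, -0.1]
width: 43.6
grasp_force: 0.0
```

```bash
python3 - <<'E'
from h import *
d=shot('top'); s=shot('scene')
def rep(n,d,lo,hi,b,z):
    c,st,m=cen(d,lo,hi,b); r=cv2.minAreaRect(np.argwhere(m)[:,::-1].astype(np.float32))
    print(n,'px',c.round(1),'bb',st,'rect',np.round(r[0],1),np.round(r[1],1),r[2]);print('  world',onz(d,*r[0],z).round(1),[tuple(float(k) for k in onz(d,*q,z)[:2].round(0)) for q in cv2.boxPoints(r)])
rep('foot',d,(0,60,20),(25,255,120),(415,212,450,245),18)
rep('thim',d,(0,0,120),(180,60,255),(435,220,452,238),88)
rep('scene all',s,(0,60,15),(25,255,110),(200,138,225,175),25)
rep('scene thim',s,(0,0,110),(180,60,255),(202,135,220,155),82)
im=cv2.cvtColor(d['image'],cv2.COLOR_RGB2BGR); im2=cv2.cvtColor(s['image'],cv2.COLOR_RGB2BGR)
def t(im,x0,y0,w,h): return cv2.resize(im[y0:y0+h,x0:x0+w],(400,300),interpolation=cv2.INTER_CUBIC)
cv2.imwrite('pics/j.png',np.vstack([np.hstack([t(im,410,205,48,36),t(im2,180,130,60,45)]),np.hstack([t(im2,235,185,120,90),t(im,205,145,140,105)])]))
print(ctrl.get_obs()['ee_pos'])
E
```

```text
foot px [434.5 230.6] bb [432 221   8  19  84] rect [435.5 230. ] [ 7. 18.] 0.0
  world [ 489.7 -413.1   18. ] [(466.0, -403.0), (514.0, -405.0), (514.0, -424.0), (465.0, -422.0)]
thim px [441.3 227.4] bb [439 225   6   6  18] rect [441.5 227. ] [3.5 4.9] 45.0
  world [ 496.2 -404.7   88. ] [(495.0, -397.0), (504.0, -406.0), (497.0, -412.0), (489.0, -403.0)]
scene all px [211.3 155.1] bb [206 147  13  16 115] rect [210.9 154.1] [13.2 11.8] 74.74488067626953
  world [ 492.2 -412.6   25. ] [(492.0, -451.0), (455.0, -434.0), (492.0, -375.0), (529.0, -392.0)]
scene thim px [210.  141.9] bb [208 140   5   6  19] rect [210.  142.5] [5. 4.] 90.0
  world [ 495.8 -404.8   82. ] [(492.0, -420.0), (482.0, -410.0), (500.0, -390.0), (509.0, -400.0)]
[ 531.82649977 -156.1375698   218.16384771]
```

View pics/j.png

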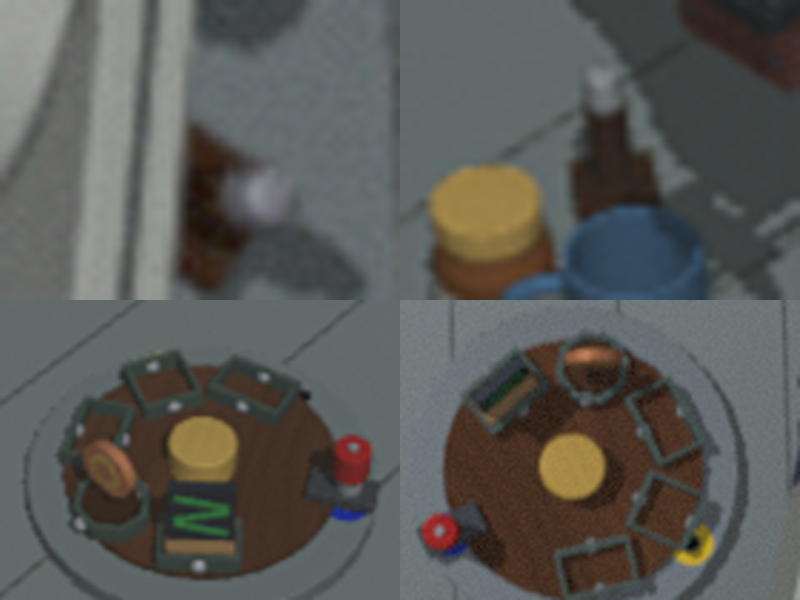

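Brooch and tile are both in their cutouts. The thimble stand is at about (496,-405), from both views. Next, its foot angle from the unobstructed first picture and a closer fit of the square cutout.

```bash
python3 - <<'E'
from h import *
d=shot('top'); d1=dict(d); d1['image']=cv2.cvtColor(cv2.imread('pics/top1.png'),cv2.COLOR_BGR2RGB)
c,st,m=cen(d1,(0,60,15),(25,255,130),(418,215,448,245)); r=cv2.minAreaRect(np.argwhere(m)[:,::-1].astype(np.float32))
b=[onz(d,*q,18)[:2].round(1) for q in cv2.boxPoints(r)]
print(r,onz(d,*r[0],18).round(1),b); print([np.degrees(np.arctan2(*(b[i+1]-b[i])[::-1])).round(1) for i in range(3)])
# square cutout outline: greenish grey wall
h=d['image'][205:240,285:312].astype(int)
m=((h[...,1]-h[...,0]>2)&(h[...,1]<130)&(h.sum(2)>90)).astype(np.uint8)
n,l,s,cc=cv2.connectedComponentsWithStats(m); i=1+np.argmax(s[1:,4]); pts=np.argwhere(l==i)[:,::-1].astype(np.float32)+[285,205]
r=cv2.minAreaRect(pts.astype(np.float32)); print('sq',r,s[i]); q=[onz(d,*p,48)[:2].round(1) for p in cv2.boxPoints(r)];print(onz(d,*r[0],48).round(1),q,[np.degrees(np.arctan2(*(q[k+1]-q[k])[::-1])).round(1) for k in range(3)])
E
```

```text
((432.1853942871094, 228.8033905029297), (16.217967987060547, 15.369970321655273), 32.0053825378418) [ 493.1 -404.2   18. ] [array([ 487.7, -374.3]), array([ 522.4, -397.8]), array([ 498.5, -434.2]), array([ 463.9, -410.6])]
[np.float64(-34.1), np.float64(-123.3), np.float64(145.7)]
sq ((298.8500061035156, 218.45001220703125), (25.298219680786133, 21.81971549987793), 18.434947967529297) [  0   0  27  27 130]
[526.9 -44.   48. ] [array([511.1,  -3.2]), array([565.1, -22.4]), array([542.8, -84.9]), array([488.9, -65.5])] [np.float64(-19.6), np.float64(-109.6), np.float64(160.2)]
```

Emit:
servo_tool(
  increments=[
    [-0.5, -3.5, 0, 0, 0, 0, 0],
    [-1, -7, 0, 0, 0, 0, 0],
    [-1.6, -10.5, 0, 0, 0, 0, 0],
    [-2, -14, 0, 0, 0, 0, 0],
    [-2.5, -17.5, 0, 0, 0, 0, 0],
    [-3, -21, 0, 0, 0, 0, 0],
    [-3.7, -24.9, -3, 0, 0, 0, 0],
    [-3.7, -24.9, -6, 0, 0, 0, 0],
    [-3.7, -24.9, -9.5, 0, 0, 0, 0],
    [-3.7, -24.9, -9.5, 0, 0, 0, 0],
    [-3.7, -24.9, -9.5, 0, 0, 0, 0],
    [-3.7, -24.9, -9.5, 0, 0, 0, 0],
  ],
)

```text
t: 20.98
ee_pos: [496.3, -403.4, 124.5]
orientation: [2.218, 2.224, 0.0]
ft_force: [-0.0, 0.3, 0.7]
width: 43.8
grasp_force: 0.0
```

Emit:
servo_tool(
  increments=[
    [-0.1, -0.1, -3, 0, 0, 0, 0],
    [-0.1, -0.1, -6, 0, 0, 0, 0],
    [-0.1, -0.1, -9.4, 0, 0, 0, 0],
    [-0.1, -0.1, -9.4, 0, 0, 0, 0],
    [-0.1, -0.1, -9.4, 0, 0, 0, -1],
    [-0.1, -0.1, -9.4, 0, 0, 0, -1],
    [-0.1, -0.1, -9.4, 0, 0, 0, -1],
    [-0.1, -0.1, -9.4, 0, 0, 0, -1],
    [-0.1, -0.1, -9.4, 0, 0, 0, -1],
    [-0.1, -0.1, -9.4, 0, 0, 0, -1],
    [-0.1, -0.1, -9.4, 0, 0, 0, -1],
  ],
)

```text
t: 21.9
ee_pos: [495.0, -405.8, 32.0]
orientation: [2.218, 2.22, 0.0]
ft_force: [-2.6, 1.2, 9.7]
width: 21.1
grasp_force: 30.0
```

Emit:
servo_tool(
  increments=[
    [0, 0, 3, 0, 0, 0, -1],
    [0, 0, 6, 0, 0, 0, -1],
    [0.3, 3.3, 8, 0, 0, 0, -1],
    [0.6, 6.6, 8, 0, 0, 0, -1],
    [0.9, 9.9, 8, 0, 0, 0, -1],
    [1.2, 13.2, 8, 0, 0, 0, -1],
    [1.5, 16.5, 8, 0, 0, 4, -1],
    [1.8, 19.8, 8, 0, 0, 8.5, -1],
    [2.1, 23.1, 8, 0, 0, 8.5, -1],
    [2.4, 26.4, 8, 0, 0, 8.5, -1],
    [2.7, 29.7, 8, 0, 0, 8.5, -1],
    [3, 33, 8, 0, 0, 8.5, -1],
    [3.3, 36.2, 8, 0, 0, 8.5, -1],
    [3.3, 36.2, 5.8, 0, 0, 8.5, -1],
    [3.3, 36.2, 5.8, 0, 0, 8.5, -1],
    [3.3, 36.2, 5.8, 0, 0, 8.5, -1],
  ],
)

```text
t: 23.23
ee_pos: [526.4, -42.7, 87.4]
orientation: [-2.048, -2.381, 0.001]
ft_force: [-0.0, -0.1, -1.5]
width: 21.5
grasp_force: 30.0
```

```bash
python3 - <<'E'
from h import *
s=shot('scene');print(ctrl.get_obs()['ee_pos'])
im2=cv2.cvtColor(s['image'],cv2.COLOR_RGB2BGR)
cv2.imwrite('pics/k.png',cv2.resize(im2[175:245,240:330],(720,560),interpolation=cv2.INTER_CUBIC))
E
```

```text
[527.00378716 -43.30349323  87.86305432]
```

View pics/k.png

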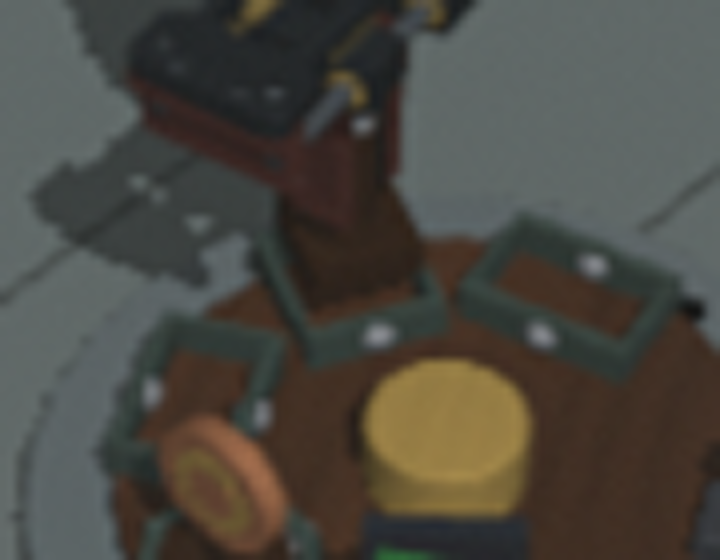

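Emit:
servo_tool(
  increments=[
    [0, 0.1, -0.4, 0, 0, 0, -1],
    [0, 0.1, -0.8, 0, 0, 0, -1],
    [0, 0.1, -1.2, 0, 0, 0, -1],
    [0, 0.1, -1.5, 0, 0, 0, -1],
    [0, 0.1, -1.5, 0, 0, 0, -1],
  ],
)

```text
t: 23.7
ee_pos: [527.4, -42.1, 72.0]
orientation: [2.05, 2.38, 0.001]
ft_force: [1.2, 1.4, -1.3]
width: 21.7
grasp_force: 30.0
```

In (past the step, no load); pressing home.

Emit:
servo_tool(
  increments=[
    [0, 0, -0.3, 0, 0, 0, -1],
    [0, 0, -0.6, 0, 0, 0, -1],
    [0, 0, -0.9, 0, 0, 0, -1],
    [0, 0, -1.1, 0, 0, 0, -1],
    [0, 0, -1.1, 0, 0, 0, -1],
  ],
)

```text
t: 24.12
ee_pos: [529.1, -42.4, 63.7]
orientation: [2.047, 2.379, 0.003]
ft_force: [-2.2, 0.2, 23.2]
width: 21.3
grasp_force: 30.0
```

Emit:
servo_tool(
  increments=[
    [0, 0, 0.2, 0, 0, 0, 0],
    [0, 0, 0.2, 0, 0, 0, 0],
    [0, 0, 0.2, 0, 0, 0, 0],
    [0, 0, 4, 0, 0, 0, 0],
    [0, 0, 8, 0, 0, 0, 0],
    [0, 0, 11, 0, 0, 0, 0],
    [-0.3, 4, 11, 0, 0, 0, 0.2],
    [-0.6, 8, 11, 0, 0, 0, 0.2],
    [-1, 12, 11, 0, 0, 0, 0.2],
    [-1.3, 16, 11, 0, 0, 0, 0.2],
    [-1.7, 20.3, 11, 0, 0, 0, 0.2],
    [-1.7, 20.3, 8, 0, 0, 0, 0.2],
    [-1.7, 20.3, 8, 0, 0, 0, 0.2],
    [-1.7, 20.3, 8, 0, 0, 0, 0.2],
  ],
)

```text
t: 25.28
ee_pos: [508.2, 160.8, 139.7]
orientation: [-2.046, -2.381, 0.007]
ft_force: [1.1, -0.3, 0.5]
width: 52.6
grasp_force: 0.0
```

```bash
python3 - <<'E'
from h import *
s=shot('scene');d=shot('top');print(ctrl.get_obs()['ee_pos'])
im2=cv2.cvtColor(s['image'],cv2.COLOR_RGB2BGR);im=cv2.cvtColor(d['image'],cv2.COLOR_RGB2BGR)
cv2.imwrite('pics/l.png',np.hstack([cv2.resize(im2[175:285,235:375],(420,330),interpolation=cv2.INTER_CUBIC),cv2.resize(im[150:260,205:325],(360,330),interpolation=cv2.INTER_CUBIC)]))
E
```

```text
[509.98116409 160.08427414 141.39536542]
```

View pics/l.png

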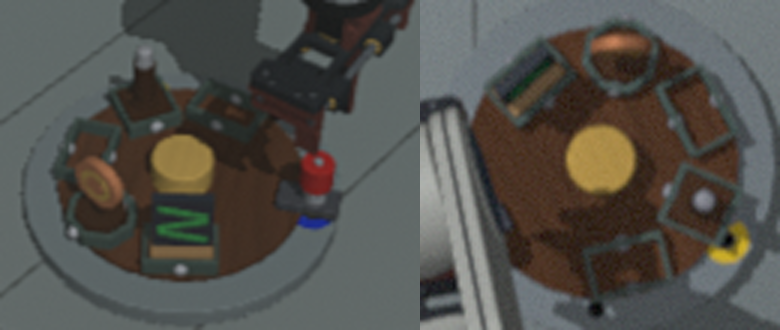

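All three pieces stand home: tile, brooch and thimble stand. Gripping the knob.

Emit:
servo_tool(
  increments=[
    [0.15, 0.05, -3, 0, 0, 0, 0.2],
    [0.15, 0.05, -6, 0, 0, 0, 0.2],
    [0.15, 0.05, -7.4, 0, 0, 0, 0.2],
    [0.15, 0.05, -7.4, 0, 0, 0, 0.2],
    [0.15, 0.05, -7.4, 0, 0, 0, -1],
    [0.15, 0.05, -7.4, 0, 0, 0, -1],
    [0.15, 0.05, -7.4, 0, 0, 0, -1],
    [0.15, 0.05, -7.4, 0, 0, 0, -1],
    [0.15, 0.05, -7.4, 0, 0, 0, -1],
    [0.15, 0.05, -7.4, 0, 0, 0, -1],
    [0.15, 0.05, -7.4, 0, 0, 0, -1],
  ],
)

```text
t: 26.3
ee_pos: [511.7, 161.5, 68.6]
orientation: [2.049, 2.381, 0.001]
ft_force: [-2.8, -1.8, 7.0]
width: 31.6
grasp_force: 30.0
```

Emit:
servo_tool(
  increments=[
    [0, 0, 0.3, 0, 0, 0, -1],
    [0, 0, 0.6, 0, 0, 0, -1],
    [0, 0, 0.9, 0, 0, 0, -1],
    [0, 0, 1.2, 0, 0, 0, -1],
    [0, 0, 1.6, 0, 0, 0, -1],
    [0, 0, 1.6, 0, 0, 0, -1],
    [0, 0, 1.6, 0, 0, 0, -1],
  ],
)

```text
t: 26.88
ee_pos: [511.3, 161.4, 83.1]
orientation: [2.049, 2.381, -0.0]
ft_force: [1.7, -2.1, -10.9]
width: 31.3
grasp_force: 30.0
```

```bash
python3 - <<'E'
import numpy as np
C=np.array([569.2,43.7]); e=np.array([511.2,160.9]);v=e-C
for a in list(range(5,121,5))+[120.3]:
    a=np.radians(a); R=np.array([[np.cos(a),-np.sin(a)],[np.sin(a),np.cos(a)]]); print(((C+R@v-e)/10).round(2).tolist(),end=' ')
print(C+R@v)
E
```

```text
[-1.0, -0.55] [-1.95, -1.19] [-2.84, -1.9] [-3.66, -2.69] [-4.41, -3.55] [-5.08, -4.47] [-5.67, -5.45] [-6.18, -6.47] [-6.59, -7.53] [-6.91, -8.63] [-7.13, -9.75] [-7.25, -10.88] [-7.27, -12.02] [-7.2, -13.16] [-7.02, -14.29] [-6.75, -15.4] [-6.38, -16.48] [-5.92, -17.52] [-5.37, -18.52] [-4.73, -19.47] [-4.02, -20.36] [-3.23, -21.18] [-2.37, -21.93] [-1.45, -22.6] [-1.39, -22.64] [497.27264365 -65.50757945]
```

Emit:
servo_tool(
  increments=[
    [-0.5, -0.27, 0, 0, 0, 0, -1],
    [-1.0, -0.55, 0, 0, 0, 0, -1],
    [-1.95, -1.19, 0, 0, 0, 0, -1],
    [-2.84, -1.9, 0, 0, 0, 0, -1],
    [-3.66, -2.69, 0, 0, 0, 0, -1],
    [-4.41, -3.55, 0, 0, 0, 0, -1],
    [-5.08, -4.47, 0, 0, 0, 0, -1],
    [-5.67, -5.45, 0, 0, 0, 0, -1],
    [-6.18, -6.47, 0, 0, 0, 0, -1],
    [-6.59, -7.53, 0, 0, 0, 0, -1],
    [-6.91, -8.63, 0, 0, 0, 0, -1],
    [-7.13, -9.75, 0, 0, 0, 0, -1],
    [-7.25, -10.88, 0, 0, 0, 0, -1],
    [-7.27, -12.02, 0, 0, 0, 0, -1],
    [-7.2, -13.16, 0, 0, 0, 0, -1],
    [-7.02, -14.29, 0, 0, 0, 0, -1],
    [-6.75, -15.4, 0, 0, 0, 0, -1],
    [-6.38, -16.48, 0, 0, 0, 0, -1],
    [-5.92, -17.52, 0, 0, 0, 0, -1],
    [-5.92, -17.52, 0, 0, 0, 0, -1],
  ],
)

```text
t: 28.55
ee_pos: [453.1, -15.5, 83.2]
orientation: [2.05, 2.38, -0.0]
ft_force: [4.4, 2.2, -11.8]
width: 31.5
grasp_force: 30.0
```

Emit:
servo_tool(
  increments=[
    [0.55, -1, 0, 0, 0, 0, -1],
    [1.19, -1.95, 0, 0, 0, 0, -1],
    [1.9, -2.84, 0, 0, 0, 0, -1],
    [2.69, -3.66, 0, 0, 0, 0, -1],
    [3.55, -4.41, 0, 0, 0, 0, -1],
    [4.5, -5.1, 0, 0, 0, 0, -1],
    [4.5, -5.1, 0, 0, 0, 0, -1],
    [4.5, -5.1, 0, 0, 0, 0, -1],
  ],
)

```text
t: 29.22
ee_pos: [497.7, -64.9, 82.9]
orientation: [-2.05, -2.38, -0.001]
ft_force: [2.9, 5.0, -11.4]
width: 31.4
grasp_force: 30.0
```

Emit:
servo_tool(
  increments=[
    [0.05, -0.05, -0.5, 0, 0, 0, -1],
    [0.05, -0.05, -1.0, 0, 0, 0, -1],
    [0.05, -0.05, -1.6, 0, 0, 0, -1],
    [0.05, -0.05, -1.6, 0, 0, 0, -1],
    [0.05, -0.05, -1.6, 0, 0, 0, -1],
  ],
)

```text
t: 29.63
ee_pos: [498.2, -65.1, 67.7]
orientation: [2.049, 2.381, 0.001]
ft_force: [1.1, 3.3, -1.6]
width: 31.5
grasp_force: 30.0
```

Fully down (67.7, as when seated in the blue hole). Releasing and retreating.

Emit:
servo_tool(
  increments=[
    [0, 0, 0, 0, 0, 0, 0.2],
    [0, 0, 0, 0, 0, 0, 0.2],
    [0, 0, 0, 0, 0, 0, 0.2],
    [0, 0, 0, 0, 0, 0, 0.2],
    [0, 0, 4, 0, 0, 0, 0.2],
    [0, 0, 8, 0, 0, 0, 0.2],
    [0, 0, 12, 0, 0, 0, 0.2],
    [-3, -4, 14, 0, 0, 0, 0.2],
    [-6, -8, 14, 0, 0, 0, 0.2],
    [-9, -12, 14, 0, 0, 0, 0.2],
    [-9, -16, 14, 0, 0, 0, 0.2],
    [-9, -16, 14, 0, 0, 0, 0.2],
    [-9, -16, 14, 0, 0, 0, 0.2],
  ],
)

```text
t: 30.72
ee_pos: [406.6, -228.6, 207.7]
orientation: [2.053, 2.376, -0.001]
ft_force: [-0.9, 0.9, -0.1]
width: 52.6
grasp_force: 0.0
```

```bash
python3 - <<'E'
from h import *
s=shot('scene');d=shot('top')
im2=cv2.cvtColor(s['image'],cv2.COLOR_RGB2BGR);im=cv2.cvtColor(d['image'],cv2.COLOR_RGB2BGR)
cv2.imwrite('pics/n.png',np.hstack([cv2.resize(im2[175:285,235:375],(420,330),interpolation=cv2.INTER_CUBIC),cv2.resize(im[150:260,205:325],(360,330),interpolation=cv2.INTER_CUBIC)]))
c,st,m=cen(d,(0,180,60),(8,255,255),(290,210,325,250)); print('knob top at z94',onz(d,*c,94),'yellow 498.3,-65.8')
E
```

```text
knob top at z94 [497.31860438 -64.87056916  94.        ] yellow 498.3,-65.8
```

View pics/n.png

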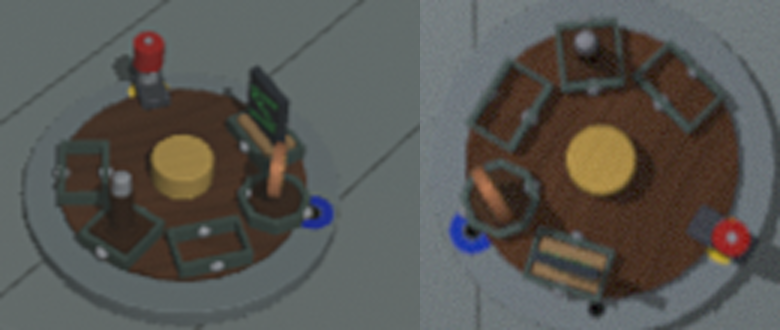

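The knob is at the yellow ring and snapped in, and all three pieces are upright and home. Handing in.

```bash
python3 -c "
from workcell import ctrl
print(ctrl.close_job())"
```

```text
the job is handed in; nothing more can be done
None
```

The job is handed in (no verdict came back): the green tile, brooch and thimble stand, the only display pieces I found, are pressed home, the plunger is snapped into the yellow-ringed hole, and the robot did not touch the mug, jar or candlestick.

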